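# Swap the food processor's plug for its tamper

### The arm

A 7-joint arm with a two-finger parallel gripper is mounted at the origin on the work surface. World frame = base frame: x ahead of the robot, y to its left, z up, the work surface at z = 0. Lengths are in m, angles in rad, forces in N, time in s.
With the tool pointing down it reaches from about 0.4 to 0.9 m from the base axis. Payload 5.6 kg.
Tool frame: the origin (TCP) lies on the front face of the gripper's body, between the roots of the fingers; the fingertips stand 88 mm ahead of it and the grasp point (between the pads) lies ctrl.pinch_z ahead of it (ctrl.pinch_z is the distance from the TCP to the grasp point, in m); z points along the fingers, y is the direction in which the jaws open and shut (so a half turn about z gives the same grasp; the last joint's range is limited). The gripper opens to 92 mm and grips with 3 to 60 N. Pads are 20 mm wide; open, the fingers measure 128 mm over their backs; the gripper's body (75 mm by 189 mm) begins 69 mm behind the grasp point.
Start: joints at [-1.356, 0.468, -0.012, 1.603, 0.006, 1.071, -0.056], TCP at [0.166, 0.629, 0.303] pointing down, gripper open.
Joint ranges: [-2.53, 2.53], [-0.31, 2.02], [-1.57, 1.55], [0.28, 2.44], [-1.29, 4.43], [0.15, 1.84], [-2.92, 2.92]. Speed limits (rad/s): [2.57, 2.57, 3.14, 3.14, 3.14, 3.14, 3.14].

### API

Orientations are given as a unit quaternion [w, x, y, z].
In Python, from bench import sensors, cams, ticket, ctrl gives the robot as it stands.
- The arm moves only by the tool send_rows, never from a script. Its argument "moves" is a list of rows, each a list of 3 entries, a list of its own where there are three numbers: the shift along the tool's x, y, z in m, then the turn, a rotation vector about the tool's x, y, z in degrees, then the opening, from -1 (shut) to 1 (fully open), so that 0 is half open. In form: [[[dx, dy, dz], [wx, wy, wz], gripper], ...]. A call has 1 to 5 rows; each row is the pose to reach, as a shift and turn from the pose commanded when the call began, along the tool's axes at that moment; what a row does not reach only later rows make up. A row lasts 1/8 s, in which the tool goes at most 62.5 mm and 10.7 degrees, less where a joint would pass 70% of its speed; a pose out of reach is approached as far as the arm can. A call with a gripper value outside its range is refused whole. The fingers move at their own pace and stop on an object; "force" is the grip in N (left out, the last holds). Time passes only in rows, so rows that repeat a pose let the fingers close. It gives the time, the measured TCP pose, the force and the opening at its end, in the units of the state.
- sensors.state(): the state, without advancing time (a new reading comes with each control period).
- cams.camera(name): name is "scene" or "top" or "wrist"; returns the picture (384x512x3 uint8, red, green, blue); there is no depth.
- cams.camera_info(name): a dict with "intrinsics" (3x3 intrinsics, pixels), "pose" (4x4, takes a point from camera to world coordinates); the wrist camera has in their place "mount" (4x4, takes a point from camera to tool coordinates, whose origin is the TCP and whose axes are the flange's). Camera axes: x right, y down, z forward; pixel columns grow to the right and rows downward; lengths in m; the calibration is good to about 2 mm. A picture is of the moment at which its call begins: read the wrist's pose just before it. camera_info takes no time and is no camera call.
- ticket.sign_off(): hands the job in, once; it reports no verdict.
The state is a dict: "clock": time; "joints": joint angles; "dq": joint speeds; "tau": joint torques, N m; "position": TCP position; "tcp_rot": TCP orientation; "contact_force": force on the tool from outside, world axes, zero at the start; "torque": the same for the moment, N m; "finger_gap": finger opening in m.
Only numpy, scipy, OpenCV 4.12 (cv2) and the standard library are available. Lean on these libraries where they do the work, as an engineer would, in place of code of your own. Each camera call takes 0.05 s, during which the arm holds its last target.

### The job

Lift the red plug out of the lid of the food processor and set it down on the blue saucer. Then take the tamper with the green handle out of the wooden block and lower its black shaft through the orange-rimmed hole in the lid until its collar lies flat on the rim. Do not drop the plug or the tamper, and do not knock the other things about.

Things in the scene. Friction and masses are not known exactly. Their poses are not given: they have to be found in the camera images.
- processor: Compact food processor, fixed to the table: white round base (176 mm across, 65 mm high), clear bowl, round grey lid 158 mm across whose top is 167 mm above the table. Origin on the table under the centre, z up. A black D handle (16 mm bar) stands out to 120 mm from the centre on the +x side of its own frame, between 72 and 153 mm above the table; black dial on its -x side.
- food_hole (a point): Centre of the round hole through the middle of the lid, at the upper face of the orange rim around it (rim 48 mm across, 4 mm above the lid, 171 mm above the table). Hole 29 mm across, straight through the 16 mm of rim and lid, open bowl below (84 mm or more free under the lid). Closed by the red plug at the start. z up.
- plug: Loose red plug, about 90 g, standing in the food hole at the start, its flange resting on the orange rim. 54 mm high: stem 25 mm across and 16 mm long, flange 48 mm across and 6 mm thick, then a cylindrical knob 30 mm across and 32 mm long on top. Origin: centre of the stem's underside; z along its axis to the knob. It lifts straight up freely.
- plug_knob (a point): Point on the plug's axis inside the knob at which to grip, 44 mm above the plug's origin, 22 mm above the flange's upper face, 10 mm below the knob's top.
- saucer: Loose round blue saucer, 130 mm across, 16 mm high at the rim, about 250 g; level middle 80 mm across and 5 mm thick, sloping rim. Origin: centre of its underside.
- tamper: Loose tamper, about 180 g, 148 mm long, upright in one of the block's two holes, its collar resting on the block. From below: black shaft 24 mm across, 80 mm long (the last 10 mm taper to 18 mm across), black collar 60 mm across, 8 mm thick, green round handle 32 mm across, 60 mm long. Origin: centre of the shaft's lower end; z along its axis to the handle.
- tamper_collar (a point): Centre of the underside of the tamper's collar, 80 mm above the tamper's origin. It lies on the orange rim when the tamper is fully in.
- tamper_handle (a point): Point on the tamper's axis near the middle of the green handle at which to grip, 119 mm above the tamper's origin, 29 mm below its top.
- block: Dark wooden utensil block, fixed, 80 x 190 x 90 mm (x, y, z), with two upright holes 30 mm across right through it, 50 mm either side of its middle along its own y. Origin: centre of its underside.
- muddler: Loose wooden muddler (bystander), 152 mm high, 24 to 32 mm across, standing on the table in the other hole of the block. Origin: centre of its lower end.
- bowl: Loose reddish-brown bowl (bystander), 110 mm across, 45 mm high. Origin: centre of its underside.
- onion: Loose brown onion (bystander), 72 mm across, 75 mm high. Origin: centre of its underside.
- garlic: Loose white garlic bulb (bystander), 56 mm across, 59 mm high. Origin: centre of its underside.
- pepper: Loose red bell pepper (bystander), 90 mm across, 96 mm high. Origin: centre of its underside.
- tumbler: Loose empty green glass tumbler (bystander), 72 mm across, 85 mm high. Origin: centre of its underside.
Things that resemble listed ones, but are neither listed nor needed, are in the scene too. Leave any pink or white look-alike of the tamper alone.

How it is judged:
By the outcome, as a careful person would: the job done as asked, in the order asked, and still so for the second after the job is handed in, with the robot touching nothing.
It also fails if it takes over 64 s, if anything falls off the work surface, if the arm or the gripper's body presses on something with over 40 N, if the wrist force passes 120 N, or if a joint passes its speed limit or range.

## Working session

There is one attempt and no reset: what is moved stays moved. The work goes in short steps, Python scripts to look and compute and a tool call to move; the robot and the scene stay as the last step left them, time stands still between calls to the robot, and variables do not carry over. Pictures are saved under pics/ and viewed, and the job is handed in when it is done.

Besides the shell and the picture viewer there is one more tool, called after ">>>" by a JSON object that holds its "op" and its "data". send_rows: Moves the arm, as the interface text tells. Its arguments: {"type":"object","properties":{"moves":{"type":"array","items":{"type":"array"}},"force":{"type":"number"}},"required":["moves"]}

```bash
ls; mkdir -p pics
python3 - <<'E'
from bench import sensors, cams, ticket, ctrl
import cv2
for n in ["scene","top","wrist"]:
    cv2.imwrite(f"pics/{n}0.png",cams.camera(n)[:,:,::-1])
    print(n,cams.camera_info(n))
print(sensors.state(),ctrl.pinch_z)
E
```

```text
pics
scene {'intrinsics': array([[430.18515007,   0.        , 257.71719933],
       [  0.        , 430.18515007, 187.1964892 ],
       [  0.        ,   0.        ,   1.        ]]), 'pose': array([[ 0.80527572,  0.31787136, -0.50048857,  1.13326086],
       [ 0.59278417, -0.44836841,  0.66900874, -0.84864684],
       [-0.01174454, -0.8354182 , -0.54948931,  0.81972086],
       [ 0.        ,  0.        ,  0.        ,  1.        ]])}
top {'intrinsics': array([[451.33043725,   0.        , 264.06539756],
       [  0.        , 451.33043725, 189.86328253],
       [  0.        ,   0.        ,   1.        ]]), 'pose': array([[-0.01547424, -0.99157884,  0.12857661,  0.36698127],
       [-0.99979117,  0.01362775, -0.01522842, -0.0193392 ],
       [ 0.01334797, -0.1287854 , -0.99158265,  1.32628613],
       [ 0.        ,  0.        ,  0.        ,  1.        ]])}
wrist {'intrinsics': array([[296.62930598,   0.        , 252.3178777 ],
       [  0.        , 296.62930598, 192.30629355],
       [  0.        ,   0.        ,   1.        ]]), 'mount': array([[-1.11524628e-03, -9.56090739e-01, -2.9306868
[... 284 characters left out ...]
0]])}
{'clock': 0.15, 'joints': array([-1.35603385,  0.46815532, -0.01161215,  1.60340588,  0.00597805,
        1.0714241 , -0.05631627]), 'dq': array([ 0.00053573, -0.00091908, -0.00084091, -0.00266469,  0.00180529,
        0.00017469, -0.00044327]), 'tau': array([ 7.53968125e-04, -5.20951617e+01, -1.20089028e-02, -2.43975949e+01,
       -5.65818103e-02,  1.51818671e-02,  8.96135066e-05]), 'position': array([0.16565462, 0.62819075, 0.30197436]), 'tcp_rot': array([-4.70868024e-05,  1.28566151e-01,  9.91700703e-01, -6.77360719e-04]), 'contact_force': array([0.20074547, 0.27677436, 0.08253389]), 'torque': array([ 0.00915342, -0.0156148 ,  0.00739688]), 'finger_gap': 0.09184551079435606} 0.0694
```

View pics/scene0.png

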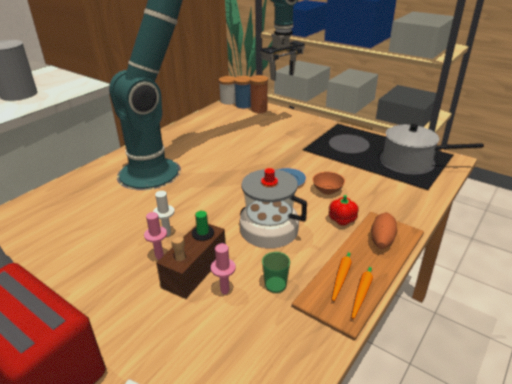

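View pics/top0.png

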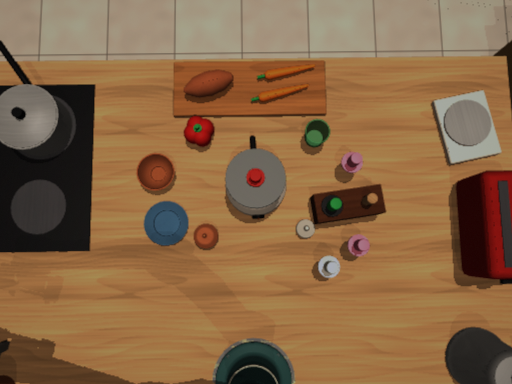

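View pics/wrist0.png

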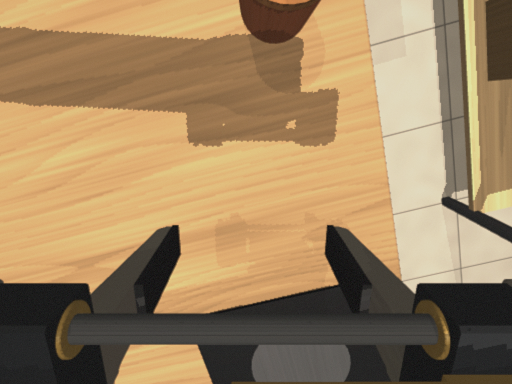

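```bash
cat > h.py <<'E'
import numpy as np, cv2
from bench import sensors, cams, ticket, ctrl
from scipy.spatial.transform import Rotation as R
def ray(n,u,v,z,pose=None):
    i=cams.camera_info(n);K=i["intrinsics"];P=i["pose"] if pose is None else pose
    d=P[:3,:3]@np.linalg.solve(K,[u,v,1.]);o=P[:3,3];return o+d*(z-o[2])/d[2]
def proj(n,p,pose=None):
    i=cams.camera_info(n);K=i["intrinsics"];P=i["pose"] if pose is None else pose
    c=P[:3,:3].T@(np.array(p)-P[:3,3]);c=K@c;return c[:2]/c[2]
def tcp(s=None):
    s=s or sensors.state();T=np.eye(4);q=s["tcp_rot"];T[:3,:3]=R.from_quat(np.r_[q[1:],q[0]]).as_matrix();T[:3,3]=s["position"];return T
def wpose(): return tcp()@cams.camera_info("wrist")["mount"]
def blob(im,f,box):
    x0,y0,x1,y1=box;m=np.zeros(im.shape[:2],np.uint8);I=im.astype(int)
    m[y0:y1,x0:x1]=f(I[...,0],I[...,1],I[...,2])[y0:y1,x0:x1]
    n,l,s,c=cv2.connectedComponentsWithStats(m);k=1+np.argmax(s[1:,4]);return c[k],s[k]
E
python3 - <<'E'
from h import *
t=cv2.imread("pics/top0.png")[:,:,::-1]; s=cv2.imread("pics/scene0.png")[:,:,::-1]
red=lambda r,g,b:(r>150)&(g<60)&(b<60)
grn=lambda r,g,b:(g>70)&(r<60)&(b<g-30)
for nm,f,b,z in [("plug",red,(240,160,275,195),.209),("plugscene",0,0,0)][:1]+[("tamper",grn,(320,190,348,220),.158)]:
    c,st=blob(t,f,b);print(nm,c,st,ray("top",*c,z))
blue=lambda r,g,b:(b>r+40)&(b>80)
c,st=blob(t,blue,(135,195,195,250));print("saucer",c,st,ray("top",*c,.012))
grey=lambda r,g,b:(abs(r-g)<15)&(abs(g-b)<15)&(r>80)
c,st=blob(t,grey,(215,140,295,220));print("lid",c,st,ray("top",st[0]+st[2]/2,st[1]+st[3]/2,.167))
c,st=blob(s,red,(255,160,285,190));print("plug scene",c,st)
c,st=blob(s,grn,(190,205,215,240));print("tamp scene",c,st)
for nm,u,v,z in [("block c1",310,195,.09),("block c2",381,186,.09),("c3",386,212,.09),("c4",317,223,.09),("muddler",370,200,.152),("onion",206,236,.07),("garlic",306,228,.055),("bowl",155,171,.04),("tumbler",317,133,.08),("pinkA",353,161,.1),("pinkB",359,245,.1),("white",330,267,.1),("pepper",199,130,.09)]:
    print(nm,ray("top",u,v,z).round(3))
cv2.imwrite("pics/topcrop.png",cv2.resize(t[110:290,130:400,::-1],None,fx=2.9,fy=2.9,interpolation=cv2.INTER_CUBIC))
cv2.imwrite("pics/scenecrop.png",cv2.resize(s[150:310,130:370,::-1],None,fx=3.3,fy=3.3,interpolation=cv2.INTER_CUBIC))
E
```

```text
plug [255.55844156 175.14935065] [247 169  17  17 154] [ 0.54933688 -0.01575082  0.209     ]
tamper [335.5754717  202.93396226] [330 198  12  11 106] [ 0.48156156 -0.22312344  0.158     ]
saucer [166.19744059 219.36288848] [ 145  202   42   35 1094] [0.45494295 0.24598351 0.012     ]
lid [254.79956974 181.48942273] [ 226  149   59   65 2789] [ 0.53949995 -0.0152464   0.167     ]
plug scene [269.14516129 181.93548387] [262 178  15   8  62]
tamp scene [201.70892019 222.92018779] [197 212  11  23 213]
block c1 [ 0.511 -0.165  0.09 ]
block c2 [ 0.534 -0.363  0.09 ]
c3 [ 0.461 -0.373  0.09 ]
c4 [ 0.434 -0.182  0.09 ]
muddler [ 0.489 -0.315  0.152]
onion [0.403 0.124 0.07 ]
garlic [ 0.422 -0.155  0.055]
bowl [0.593 0.274 0.04 ]
tumbler [ 0.689 -0.191  0.08 ]
pinkA [ 0.603 -0.286  0.1  ]
pinkB [ 0.372 -0.293  0.1  ]
white [ 0.315 -0.212  0.1  ]
pepper [0.699 0.142 0.09 ]
```

View pics/topcrop.png

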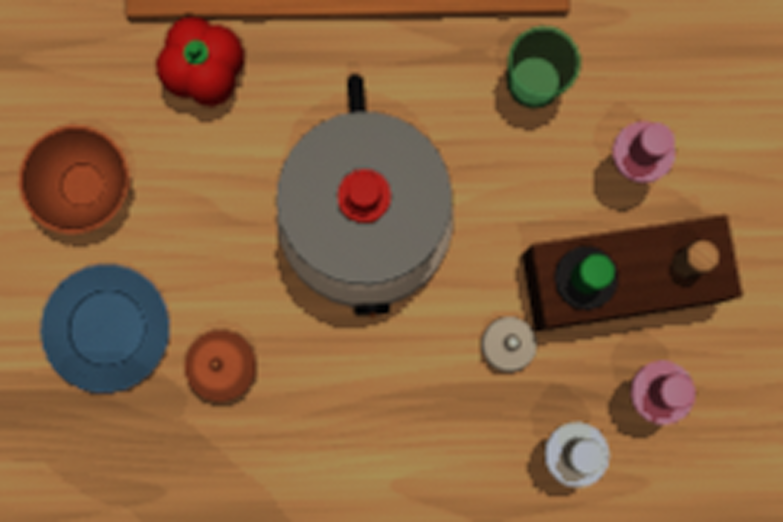

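View pics/scenecrop.png

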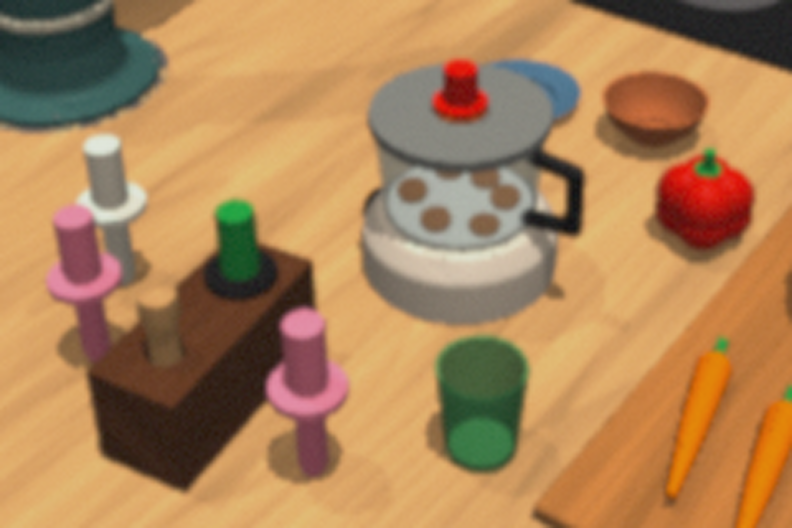

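```bash
cat >> h.py <<'E'
def go(p): # target TCP world -> tool shift
    T=tcp(); return (T[:3,:3].T@(np.array(p)-T[:3,3])).round(4)
E
python3 - <<'E'
from h import *
print(tcp().round(4)); print("sauc",ray("top",166.5,223,.016), ray("top",255.5,177.6,.177))
print(go([.545,-.015,.40]))
E
```

```text
[[-9.669e-01  2.550e-01 -3.000e-04  1.657e-01]
 [ 2.550e-01  9.669e-01 -1.300e-03  6.282e-01]
 [-1.000e-04 -1.400e-03 -1.000e+00  3.020e-01]
 [ 0.000e+00  0.000e+00  0.000e+00  1.000e+00]]
sauc [0.44414253 0.24417348 0.016     ] [ 0.54816808 -0.01541407  0.177     ]
[-0.5308 -0.5253 -0.0973]
```

>>> {"op": "send_rows", "data": {"moves": [[[-0.04, -0.04, -0.008], [0, 0, 0], 1], [[-0.08, -0.08, -0.015], [0, 0, 0], 1], [[-0.12, -0.12, -0.023], [0, 0, 0], 1], [[-0.16, -0.16, -0.03], [0, 0, 0], 1], [[-0.2, -0.2, -0.038], [0, 0, 0], 1]]}}

```text
clock: 0.78
position: [0.3089, 0.3823, 0.3408]
tcp_rot: [0.0, 0.129, 0.992, -0.0]
contact_force: [0.2, 0.4, 1.0]
finger_gap: 0.0919
```

>>> {"op": "send_rows", "data": {"moves": [[[-0.04, -0.04, -0.008], [0, 0, 0], 1], [[-0.08, -0.08, -0.015], [0, 0, 0], 1], [[-0.12, -0.12, -0.023], [0, 0, 0], 1], [[-0.16, -0.16, -0.03], [0, 0, 0], 1], [[-0.2, -0.2, -0.038], [0, 0, 0], 1]]}}

```text
clock: 1.4
position: [0.451, 0.138, 0.379]
tcp_rot: [0.0, 0.129, 0.992, 0.0]
contact_force: [1.1, -0.2, -1.1]
finger_gap: 0.0917
```

Run:
```python
from h import *
print(tcp()[:3,3],go([.547,-.015,.40]),sensors.state()["joints"])
```

```text
[0.4509889  0.13798029 0.3789825 ] [-0.1318 -0.1234 -0.0211] [-0.6809971   0.07251599  0.3332918   1.95020816 -0.02664778  1.12270307
  0.97608567]
```

>>> {"op": "send_rows", "data": {"moves": [[[-0.04, -0.04, -0.007], [0, 0, 0], 1], [[-0.08, -0.08, -0.014], [0, 0, 0], 1], [[-0.11, -0.105, -0.018], [0, 0, 0], 1], [[-0.132, -0.123, -0.021], [0, 0, 0], 1], [[-0.132, -0.123, -0.021], [0, 0, 0], 1]]}}

```text
clock: 2.02
position: [0.5472, -0.0148, 0.3995]
tcp_rot: [0.0, 0.131, 0.991, -0.001]
contact_force: [-0.7, 1.0, 0.4]
finger_gap: 0.0922
```

Run:
```python
from h import *
P=wpose(); im=cams.camera("wrist"); np.save("P1.npy",P)
cv2.imwrite("pics/w1.png",im[:,:,::-1]); print(tcp()[:3,3])
for p in [(.548,-.0155,.209),(.548,-.0155,.177)]: print(proj("wrist",p,P))
```

```text
[ 0.54662452 -0.01317649  0.39924423]
[251.90580667 193.4865884 ]
[251.98636121 184.5869998 ]
```

View pics/w1.png

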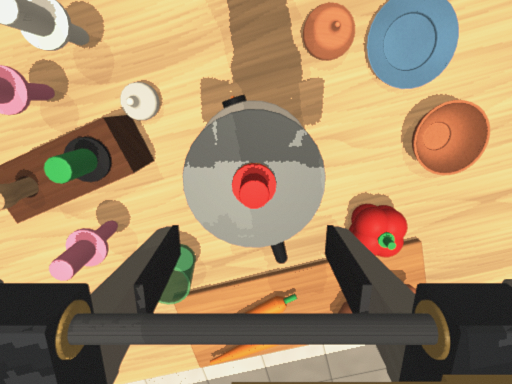

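Run:
```python
from h import *
print(tcp()[:3,3], sensors.state()["dq"].round(3))
P=wpose(); im=cams.camera("wrist")
cv2.imwrite("pics/w1c.png",cv2.resize(im[150:220,215:295,::-1],None,fx=7,fy=7,interpolation=cv2.INTER_CUBIC))
red=lambda r,g,b:(r>120)&(g<75)&(b<75)
brt=lambda r,g,b:(r>210)&(g<95)&(b<95)
c,st=blob(im,red,(220,150,290,215));print("all",c,st)
c,st=blob(im,brt,(220,150,290,215));print("bright",c,st,ray("wrist",*c,.209,P))
blue=lambda r,g,b:(b>r+30)&(b>80)
c,st=blob(im,blue,(350,0,470,100));print("saucer",c,st,ray("wrist",*c,.01,P))
i=0
p=ray("wrist",406,40,.005,P);print("inner",p)
grn=lambda r,g,b:(g>100)&(r<80)&(b<g-50)
c,st=blob(im,grn,(30,130,110,200));print("tam",c,st)
gg=lambda r,g,b:(g>130)&(r<60)
c,st=blob(im,gg,(30,130,110,200));print("tamtop",c,st,ray("wrist",*c,.158,P))
print(proj("wrist",[.4816,-.223,.158],P))
```

```text
[ 0.54662452 -0.01317649  0.39924423] [-0.026 -0.013 -0.026  0.018 -0.005  0.002 -0.002]
all [253.13054499 187.33460076] [232 164  41  45 789]
bright [251.56066176 189.68566176] [ 231  166   43   44 1088] [ 0.54339177 -0.01298509  0.209     ]
saucer [410.8140658   41.95140356] [ 366    0   91   90 6626] [0.44477045 0.25024812 0.01      ]
inner [0.44016347 0.24632195 0.005     ]
tam [ 54.97571744 170.07726269] [ 43 157  28  27 453]
tamtop [ 67.5 179.5] [ 67 179   2   2   2] [ 0.4928988  -0.21459242  0.158     ]
[ 56.22440756 171.92411581]
```

View pics/w1c.png

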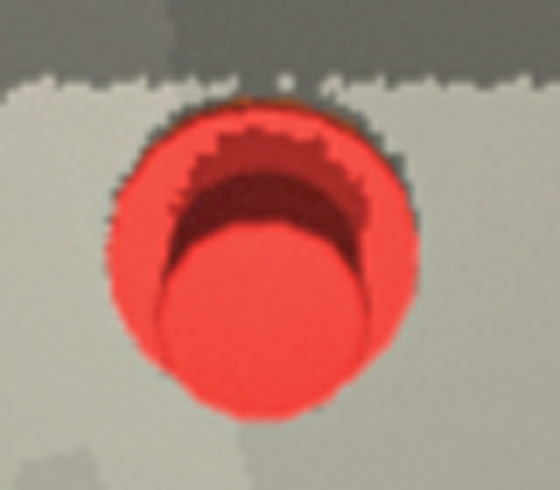

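Run:
```python
from h import *
for k in range(3): cams.camera("wrist"); print(tcp()[:3,3])
P=wpose(); im=cams.camera("wrist")
cv2.imwrite("pics/w2c.png",cv2.resize(im[150:220,215:295,::-1],None,fx=7,fy=7,interpolation=cv2.INTER_CUBIC))
cv2.imwrite("pics/w2s.png",cv2.resize(im[0:110,350:470,::-1],None,fx=5,fy=5,interpolation=cv2.INTER_CUBIC))
cv2.imwrite("pics/w2t.png",cv2.resize(im[110:230,0:160,::-1],None,fx=5,fy=5,interpolation=cv2.INTER_CUBIC))
np.save("P2.npy",P); print(sensors.state()["contact_force"])
```

```text
[ 0.54618172 -0.01164423  0.39925896]
[ 0.54618729 -0.01145019  0.39939238]
[ 0.54624228 -0.01152463  0.39949486]
[-0.34058759  0.16491742  0.43901473]
```

View pics/w2c.png

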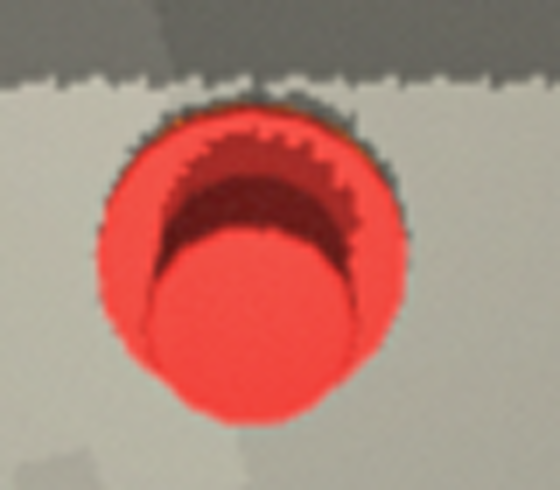

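View pics/w2s.png

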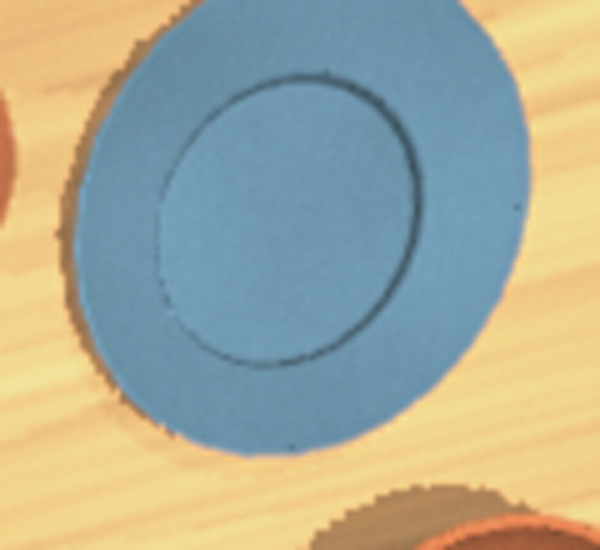

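View pics/w2t.png

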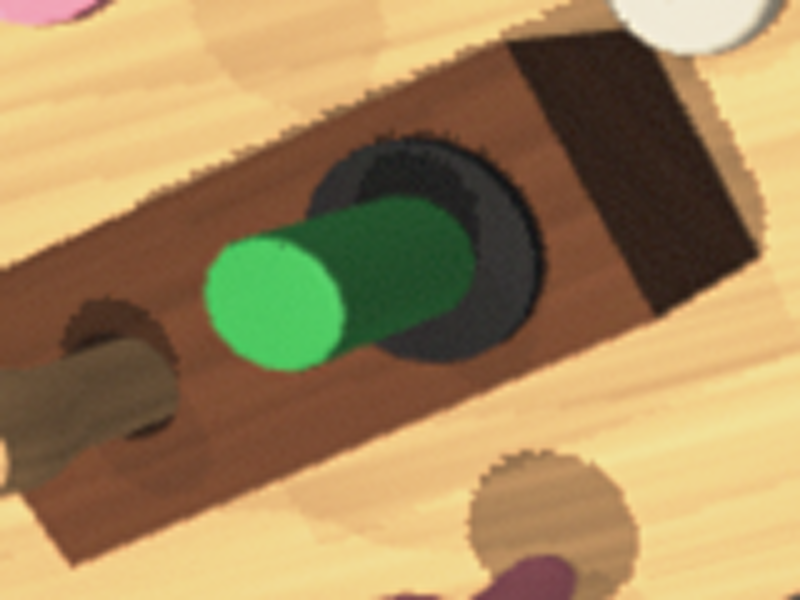

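Run:
```python
from h import *
P=np.load("P2.npy")
print("knob",ray("wrist",250.3,196.,.209,P),"flange",ray("wrist",250.6,186.7,.177,P))
print("saucer",ray("wrist",407.2,43.6,.005,P)," tamper",ray("wrist",54.6,170.2,.158,P))
print("block front corner edge", ray("wrist",101.7,118,.09,P),ray("wrist",131.5,172.5,.09,P))
print("top tamper better", ray("top",130+597/2.9,110+271/2.9,.158), "collar",ray("top",130+585/2.9,110+277/2.9,.098))
print("top plug", ray("top",130+365/2.9-.3,110+190/2.9-.3,.209), "saucer",ray("top",130+107/2.9-.3,110+327/2.9-.3,.005))
print("scene knob top",proj("scene",[.5455,-.0135,.193]))
```

```text
knob [ 0.54899998 -0.01402277  0.209     ] flange [ 0.54880989 -0.01384956  0.177     ]
saucer [0.44417617 0.24926467 0.005     ]  tamper [ 0.47980119 -0.2223384   0.158     ]
block front corner edge [ 0.43535413 -0.18218876  0.09      ] [ 0.51230622 -0.1716584   0.09      ]
top tamper better [ 0.48020509 -0.22382349  0.158     ] collar [ 0.48049325 -0.22276756  0.098     ]
top plug [ 0.54916445 -0.01575766  0.209     ] saucer [0.44636381 0.2461243  0.005     ]
scene knob top [268.17763404 173.64639124]
```

Run:
```python
from h import *
print(go([.549,-.0142,.27]),tcp()[:3,3])
```

```text
[-0.0033 -0.0019  0.1296] [ 0.54633903 -0.01165923  0.39964286]
```

>>> {"op": "send_rows", "data": {"moves": [[[-0.002, -0.001, 0.035], [0, 0, 0], 0.7], [[-0.0033, -0.0019, 0.07], [0, 0, 0], 0.5], [[-0.0033, -0.0019, 0.095], [0, 0, 0], 0.5], [[-0.0033, -0.0019, 0.105], [0, 0, 0], 0.5], [[-0.0033, -0.0019, 0.105], [0, 0, 0], 0.5]]}}

```text
clock: 2.95
position: [0.5494, -0.0151, 0.2947]
tcp_rot: [-0.0, 0.128, 0.992, -0.0]
contact_force: [-0.2, -0.0, 0.2]
finger_gap: 0.069
```

Run:
```python
from h import *
im=cams.camera("wrist");print(go([.549,-.0142,.27]),tcp()[:3,3])
cv2.imwrite("pics/w3.png",im[:,:,::-1])
```

```text
[0.0011 0.0008 0.0254] [ 0.549811   -0.01527529  0.29537578]
```

View pics/w3.png

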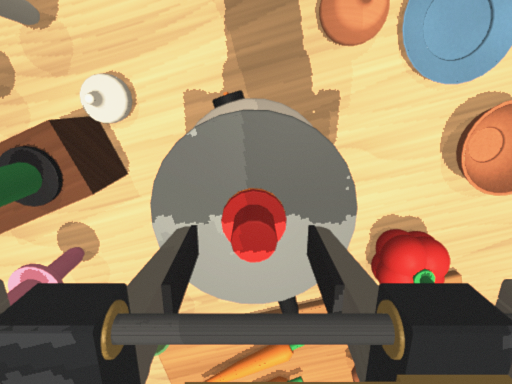

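>>> {"op": "send_rows", "data": {"moves": [[[0.001, 0.0006, 0.015], [0, 0, 0], 0.5], [[0.001, 0.0006, 0.0254], [0, 0, 0], 0.5], [[0.001, 0.0006, 0.0254], [0, 0, 0], 0.5], [[0.001, 0.0006, 0.0254], [0, 0, 0], -0.3], [[0.001, 0.0006, 0.0254], [0, 0, 0], -0.6]], "force": 20}}

```text
clock: 3.62
position: [0.5489, -0.0147, 0.2696]
tcp_rot: [0.0, 0.129, 0.992, 0.0]
contact_force: [0.2, 0.7, -0.2]
finger_gap: 0.0511
```

>>> {"op": "send_rows", "data": {"moves": [[[0, 0, 0], [0, 0, 0], -1], [[0, 0, 0], [0, 0, 0], -1], [[0, 0, 0], [0, 0, 0], -1]], "force": 20}}

```text
clock: 4.0
position: [0.5488, -0.0147, 0.2695]
tcp_rot: [0.0, 0.129, 0.992, 0.0]
contact_force: [-0.7, -0.5, -0.4]
finger_gap: 0.0296
```

>>> {"op": "send_rows", "data": {"moves": [[[0, 0, -0.01], [0, 0, 0], -1], [[0, 0, -0.03], [0, 0, 0], -1], [[0, 0, -0.055], [0, 0, 0], -1], [[0, 0, -0.07], [0, 0, 0], -1], [[0, 0, -0.07], [0, 0, 0], -1]]}}

```text
clock: 4.62
position: [0.5491, -0.0147, 0.3404]
tcp_rot: [0.001, 0.129, 0.992, 0.0]
contact_force: [-0.7, -0.5, -1.2]
finger_gap: 0.0294
```

Run:
```python
from h import *
cv2.imwrite("pics/s4.png",cv2.resize(cams.camera("scene")[100:260,180:420,::-1],None,fx=3.3,fy=3.3,interpolation=cv2.INTER_CUBIC))
P=wpose();im=cams.camera("wrist");cv2.imwrite("pics/w4.png",im[:,:,::-1])
print(tcp()[:3,3],go([.445,.248,.30]),sensors.state()["finger_gap"], sensors.state()["contact_force"])
```

```text
[ 0.54831629 -0.01460224  0.33876196] [0.1668 0.2276 0.0389] 0.029346649568819255 [-0.1186934  -0.36362445 -1.96617528]
```

View pics/s4.png

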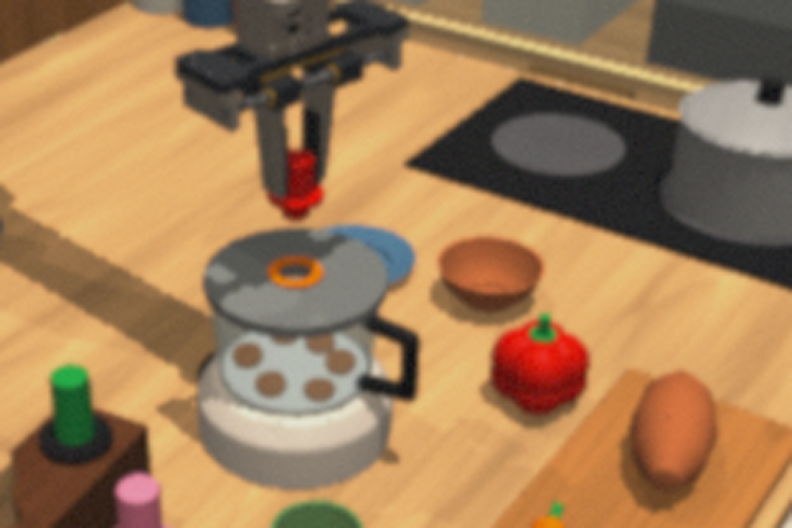

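View pics/w4.png

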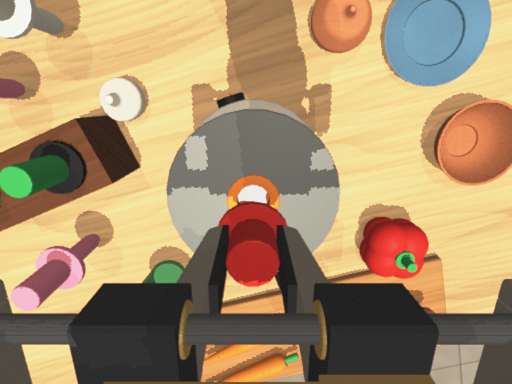

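>>> {"op": "send_rows", "data": {"moves": [[[0.02, 0.027, 0], [0, 0, 0], -1], [[0.05, 0.068, 0], [0, 0, 0], -1], [[0.08, 0.11, 0], [0, 0, 0], -1], [[0.11, 0.15, 0.01], [0, 0, 0], -1], [[0.14, 0.19, 0.02], [0, 0, 0], -1]]}}

```text
clock: 5.35
position: [0.4606, 0.206, 0.3182]
tcp_rot: [-0.0, 0.129, 0.992, -0.0]
contact_force: [-0.3, 0.2, -0.8]
finger_gap: 0.0294
```

>>> {"op": "send_rows", "data": {"moves": [[[0.018, 0.025, 0.02], [0, 0, 0], -1], [[0.026, 0.037, 0.05], [0, 0, 0], -1], [[0.026, 0.037, 0.08], [0, 0, 0], -1], [[0.026, 0.037, 0.1], [0, 0, 0], -1], [[0.026, 0.037, 0.1], [0, 0, 0], -1]]}}

```text
clock: 5.98
position: [0.4449, 0.2463, 0.2171]
tcp_rot: [-0.002, 0.129, 0.992, -0.002]
contact_force: [-0.2, 0.1, -0.6]
finger_gap: 0.0296
```

Run:
```python
from h import *
cams.camera("wrist"); cams.camera("wrist")
cv2.imwrite("pics/t5.png",cv2.resize(cams.camera("top")[160:280,110:270,::-1],None,fx=5,fy=5,interpolation=cv2.INTER_CUBIC))
P=wpose();im=cams.camera("wrist");cv2.imwrite("pics/w5.png",im[:,:,::-1]);np.save("P5.npy",P)
print(tcp().round(4),go([.445,.248,.1195]),sensors.state()["finger_gap"], sensors.state()["contact_force"])
```

```text
[[-9.669e-01  2.552e-01  1.100e-03  4.465e-01]
 [ 2.552e-01  9.669e-01  8.000e-04  2.472e-01]
 [-8.000e-04  1.000e-03 -1.000e+00  2.200e-01]
 [ 0.000e+00  0.000e+00  0.000e+00  1.000e+00]] [0.0017 0.0002 0.1005] 0.029132816807618818 [-0.02578493  0.55140519 -0.31185367]
```

View pics/w5.png

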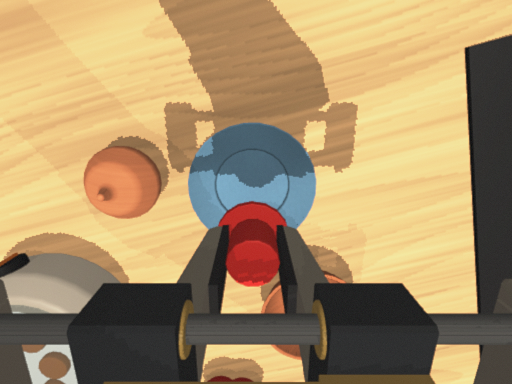

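View pics/t5.png

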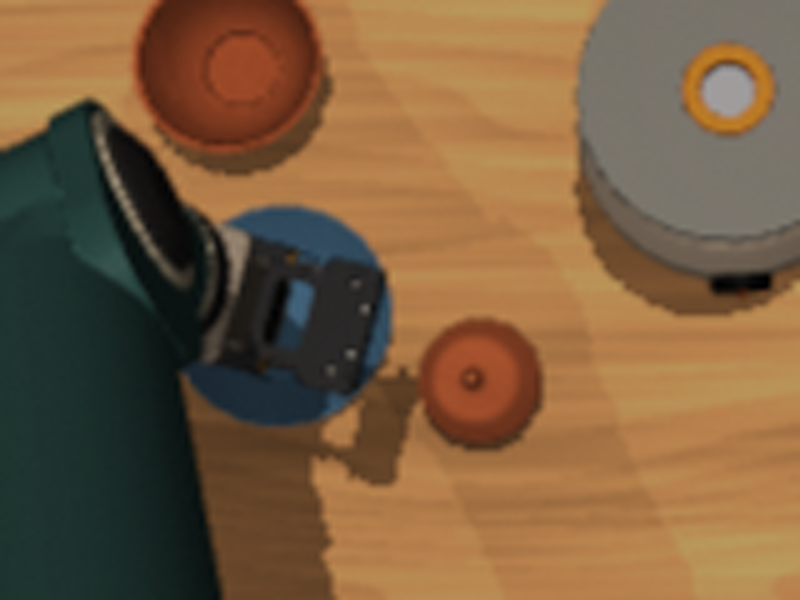

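Run:
```python
from h import *
P=np.load("P5.npy")
print(ray("wrist",252.5,185,.005,P), ray("wrist",252,184.5,.016,P), ray("top",110+729/5-.4,160+90/5-.4,.171))
```

```text
[0.44580938 0.24777579 0.005     ] [0.44219532 0.24820591 0.016     ] [ 0.54911745 -0.01513465  0.171     ]
```

>>> {"op": "send_rows", "data": {"moves": [[[0.001, 0, 0.03], [0, 0, 0], -1], [[0.001, 0, 0.06], [0, 0, 0], -1], [[0.001, 0, 0.08], [0, 0, 0], -1], [[0.001, 0, 0.09], [0, 0, 0], -1], [[0.001, 0, 0.09], [0, 0, 0], -1]]}}

```text
clock: 6.8
position: [0.4452, 0.2474, 0.1295]
tcp_rot: [0.0, 0.129, 0.992, 0.0]
contact_force: [0.6, 0.8, 0.3]
finger_gap: 0.0297
```

>>> {"op": "send_rows", "data": {"moves": [[[0, 0, 0.003], [0, 0, 0], -1], [[0, 0, 0.006], [0, 0, 0], -1], [[0, 0, 0.0085], [0, 0, 0], -1], [[0, 0, 0.0085], [0, 0, 0], -1]]}}

```text
clock: 7.3
position: [0.4451, 0.2474, 0.1207]
tcp_rot: [-0.0, 0.129, 0.992, -0.0]
contact_force: [0.2, -0.1, -1.1]
finger_gap: 0.0295
```

Run:
```python
from h import *
s=sensors.state();print(tcp(s)[:3,3],s["contact_force"],s["finger_gap"])
cv2.imwrite("pics/w6.png",cams.camera("wrist")[:,:,::-1])
```

```text
[0.44505418 0.24736736 0.12074081] [ 0.23584316 -0.13957877 -1.05232002] 0.029546352792399016
```

View pics/w6.png

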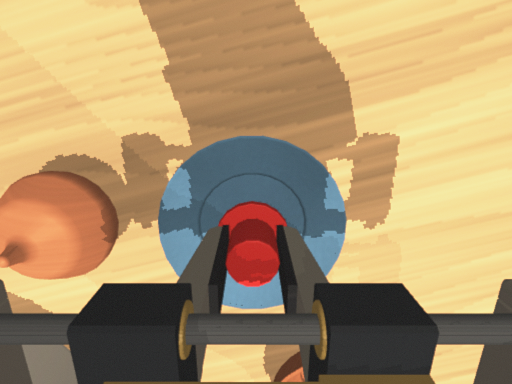

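Centred over the saucer, about 1 mm up by estimate; lower in 1 mm steps until force appears.

>>> {"op": "send_rows", "data": {"moves": [[[0, 0, 0.001], [0, 0, 0], -1], [[0, 0, 0.001], [0, 0, 0], -1]]}}

```text
clock: 7.6
position: [0.4451, 0.2474, 0.1197]
tcp_rot: [-0.0, 0.129, 0.992, -0.0]
contact_force: [0.5, 0.7, -0.9]
finger_gap: 0.0293
```

>>> {"op": "send_rows", "data": {"moves": [[[0, 0, 0.001], [0, 0, 0], -1], [[0, 0, 0.001], [0, 0, 0], -1]]}}

```text
clock: 7.85
position: [0.4453, 0.2474, 0.1194]
tcp_rot: [0.0, 0.129, 0.992, 0.0]
contact_force: [-1.3, -0.7, 5.9]
finger_gap: 0.03
```

Touched down (≈6 N). Release gently and rise.

>>> {"op": "send_rows", "data": {"moves": [[[0, 0, -0.0003], [0, 0, 0], -0.2], [[0, 0, -0.0003], [0, 0, 0], 0], [[0, 0, -0.0003], [0, 0, 0], 0.2], [[0, 0, -0.0003], [0, 0, 0], 0.3]]}}

```text
clock: 8.35
position: [0.4451, 0.2474, 0.119]
tcp_rot: [-0.0, 0.129, 0.992, -0.0]
contact_force: [0.0, -1.3, 0.5]
finger_gap: 0.0597
```

>>> {"op": "send_rows", "data": {"moves": [[[0, 0, -0.015], [0, 0, 0], 0.3], [[0, 0, -0.05], [0, 0, 0], 0.3], [[0, 0, -0.1], [0, 0, 0], 0.3], [[0, 0, -0.15], [0, 0, 0], 0.3], [[0, 0, -0.18], [0, 0, 0], 0.3]]}}

```text
clock: 8.98
position: [0.4456, 0.2474, 0.3028]
tcp_rot: [0.001, 0.129, 0.992, 0.002]
contact_force: [-0.3, 0.1, -0.0]
finger_gap: 0.0601
```

Run:
```python
from h import *
cv2.imwrite("pics/w7.png",cams.camera("wrist")[:,:,::-1])
s=sensors.state();print(tcp(s)[:3,3],s["contact_force"],s["finger_gap"], go([.45,.07,.33]), go([.480,-.223,.33]), s["joints"])
```

```text
[0.44690548 0.24806903 0.30581611] [0.84778467 1.6834896  3.13141846] 0.0596812538958929 [-0.0486 -0.1712 -0.0252] [-0.1525 -0.4468 -0.0267] [-0.84974137  0.22395712  0.32172788  1.95849184 -0.08730012  0.96274579
  0.82612191]
```

View pics/w7.png

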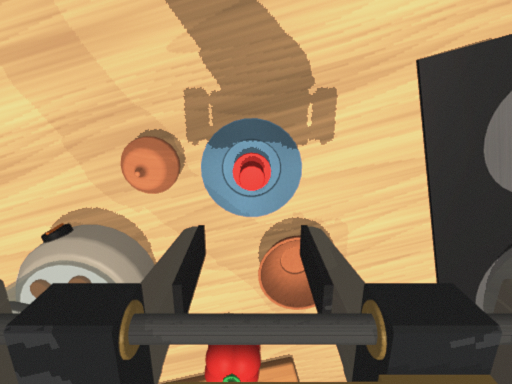

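>>> {"op": "send_rows", "data": {"moves": [[[-0.012, -0.035, -0.01], [0, 0, 0], 0.3], [[-0.03, -0.09, -0.02], [0, 0, 0], 0.3], [[-0.05, -0.148, -0.03], [0, 0, 0], 0.3], [[-0.07, -0.206, -0.041], [0, 0, 0], 0.3], [[-0.09, -0.264, -0.041], [0, 0, 0], 0.3]]}}

```text
clock: 9.65
position: [0.4648, -0.0329, 0.3416]
tcp_rot: [0.001, 0.129, 0.992, 0.001]
contact_force: [1.3, -0.2, -0.6]
finger_gap: 0.0597
```

>>> {"op": "send_rows", "data": {"moves": [[[-0.02, -0.058, 0], [0, 0, 0], 0.3], [[-0.04, -0.116, 0], [0, 0, 0], 0.3], [[-0.055, -0.16, 0], [0, 0, 0], 0.3], [[-0.0625, -0.183, 0], [0, 0, 0], 0.3], [[-0.0625, -0.183, 0], [0, 0, 0], 0.3]]}}

```text
clock: 10.28
position: [0.4778, -0.2256, 0.3404]
tcp_rot: [0.0, 0.131, 0.991, -0.0]
contact_force: [0.2, 0.0, 0.2]
finger_gap: 0.0598
```

Run:
```python
from h import *
for k in range(3): cams.camera("wrist")
P=wpose();im=cams.camera("wrist");cv2.imwrite("pics/w8.png",im[:,:,::-1]);np.save("P8.npy",P)
s=sensors.state();print(tcp(s)[:3,3],s["finger_gap"],s["dq"].round(3), proj("wrist",[.480,-.223,.158],P),proj("wrist",[.480,-.223,.098],P))
```

```text
[ 0.4786891  -0.22233204  0.34013837] 0.05946205582445852 [-0.004  0.001 -0.    -0.001  0.001 -0.002  0.002] [251.80942431 196.82745946] [251.8605646  180.53648449]
```

View pics/w8.png

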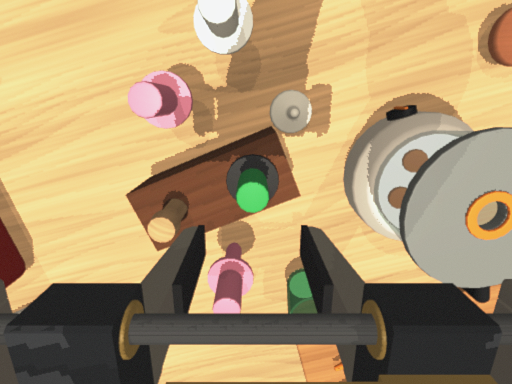

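Run:
```python
from h import *
P=np.load("P8.npy");im=cv2.imread("pics/w8.png")[:,:,::-1]
g=lambda r,g,b:(g>150)&(r<110)&(b<130)
c,st=blob(im,g,(225,160,285,220));print(c,st,ray("wrist",*c,.158,P))
o=lambda r,g,b:(r>180)&(g>80)&(b<70)
c,st=blob(im,o,(450,180,512,250));cc=(st[0]+st[2]/2-.5,st[1]+st[3]/2-.5);print(cc,st,ray("wrist",*cc,.171,P))
cv2.imwrite("pics/w8c.png",cv2.resize(im[140:230,200:310,::-1],None,fx=6,fy=6,interpolation=cv2.INTER_CUBIC))
print(go([.480,-.2228,.1984+.0025]))
```

```text
[252.05447471 196.7924773 ] [236 182  33  31 771] [ 0.48002527 -0.22276884  0.158     ]
(np.float64(488.5), np.float64(214.5)) [466 191  46  48 941] [ 0.54715473 -0.0180505   0.171     ]
[-0.0014 -0.0003  0.1392]
```

View pics/w8c.png

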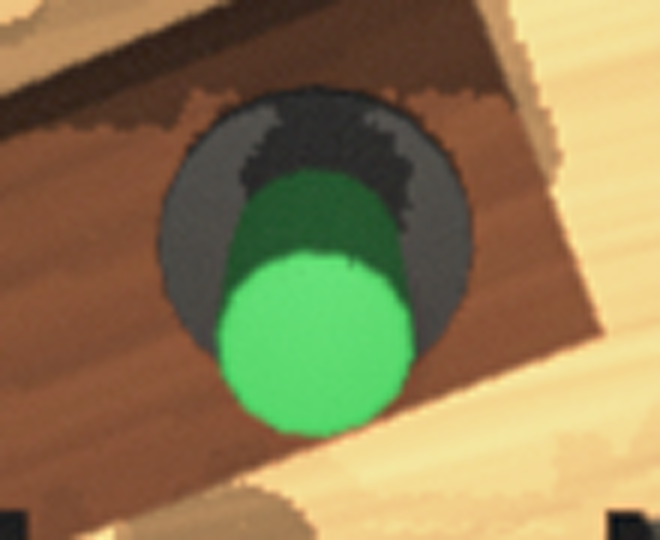

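>>> {"op": "send_rows", "data": {"moves": [[[-0.0014, -0.0003, 0.04], [0, 0, 0], 0.3], [[-0.0014, -0.0003, 0.085], [0, 0, 0], 0.3], [[-0.0014, -0.0003, 0.12], [0, 0, 0], 0.3], [[-0.0014, -0.0003, 0.139], [0, 0, 0], 0.3], [[-0.0014, -0.0003, 0.139], [0, 0, 0], 0.3]]}}

```text
clock: 11.1
position: [0.4797, -0.2236, 0.2005]
tcp_rot: [-0.001, 0.128, 0.992, 0.0]
contact_force: [-0.2, 1.0, 0.7]
finger_gap: 0.06
```

Run:
```python
from h import *
P=wpose();im=cams.camera("wrist");cv2.imwrite("pics/w9.png",im[:,:,::-1])
s=sensors.state();print(tcp(s).round(4),s["finger_gap"],s["contact_force"],go([.480,-.2228,.201]))
```

```text
[[-9.671e-01  2.544e-01  3.000e-04  4.802e-01]
 [ 2.544e-01  9.671e-01 -1.000e-04 -2.242e-01]
 [-3.000e-04  0.000e+00 -1.000e+00  2.015e-01]
 [ 0.000e+00  0.000e+00  0.000e+00  1.000e+00]] 0.060020727782185944 [ 0.03818518 -0.59517495  0.85735427] [0.0006 0.0013 0.0005]
```

View pics/w9.png

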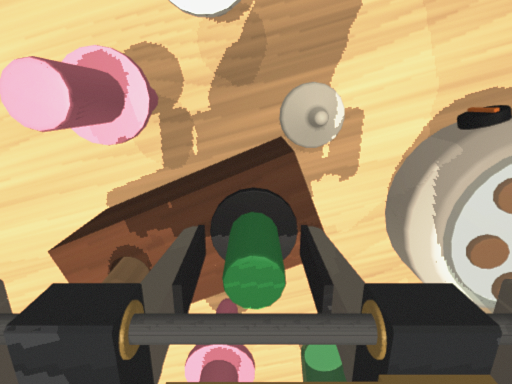

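>>> {"op": "send_rows", "data": {"moves": [[[0, 0.0005, 0], [0, 0, 0], 0], [[0, 0.0005, 0], [0, 0, 0], -0.3], [[0, 0.0005, 0], [0, 0, 0], -0.6], [[0, 0.0005, 0], [0, 0, 0], -1], [[0, 0.0005, 0], [0, 0, 0], -1]], "force": 30}}

```text
clock: 11.78
position: [0.4804, -0.2239, 0.2017]
tcp_rot: [0.001, 0.128, 0.992, 0.0]
contact_force: [-0.9, 2.2, 6.8]
finger_gap: 0.0316
```

>>> {"op": "send_rows", "data": {"moves": [[[0, 0, 0], [0, 0, 0], -1], [[0, 0, -0.01], [0, 0, 0], -1], [[0, 0, -0.02], [0, 0, 0], -1], [[0, 0, -0.02], [0, 0, 0], -1]], "force": 30}}

```text
clock: 12.28
position: [0.4803, -0.2241, 0.222]
tcp_rot: [0.001, 0.129, 0.992, -0.0]
contact_force: [-0.4, 0.2, -1.8]
finger_gap: 0.0312
```

>>> {"op": "send_rows", "data": {"moves": [[[0, 0, -0.025], [0, 0, 0], -1], [[0, 0, -0.06], [0, 0, 0], -1], [[0, 0, -0.1], [0, 0, 0], -1], [[0, 0, -0.14], [0, 0, 0], -1], [[0, 0, -0.175], [0, 0, 0], -1]]}}

```text
clock: 12.9
position: [0.4797, -0.2239, 0.3974]
tcp_rot: [0.0, 0.129, 0.992, 0.0]
contact_force: [0.8, 0.6, -1.9]
finger_gap: 0.0315
```

Run:
```python
from h import *
cams.camera("wrist");P=wpose();cv2.imwrite("pics/w10.png",cams.camera("wrist")[:,:,::-1])
cv2.imwrite("pics/s10.png",cams.camera("scene")[:,:,::-1])
s=sensors.state();print(tcp(s).round(4),s["finger_gap"],s["contact_force"],go([.549,-.0147,.405]))
```

```text
[[-9.670e-01  2.549e-01  3.200e-03  4.803e-01]
 [ 2.549e-01  9.670e-01 -2.000e-04 -2.242e-01]
 [-3.100e-03  6.000e-04 -1.000e+00  3.972e-01]
 [ 0.000e+00  0.000e+00  0.000e+00  1.000e+00]] 0.03149924722923755 [ 0.08633078  0.71466843 -1.97906948] [-0.0131  0.2201 -0.0076]
```

View pics/w10.png

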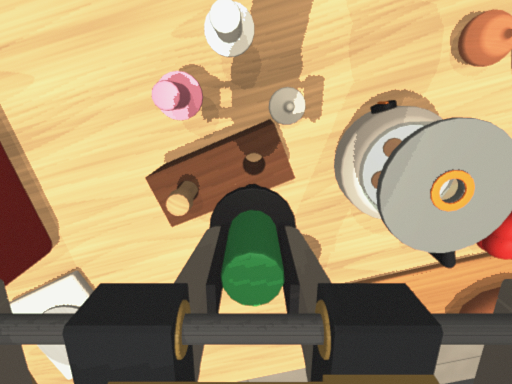

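View pics/s10.png

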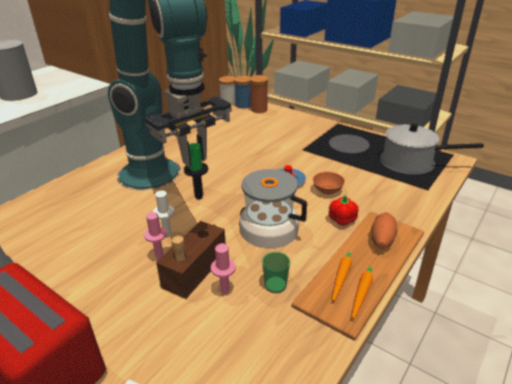

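Run:
```python
from h import *
P=wpose();im=cams.camera("wrist")
o=lambda r,g,b:(r>180)&(g>80)&(b<70)
c,st=blob(im,o,(420,150,490,230));cc=(st[0]+st[2]/2-.5,st[1]+st[3]/2-.5);print(cc,st,ray("wrist",*cc,.171,P))
t=cams.camera("top");c,st=blob(t,lambda r,g,b:(r>120)&(g>60)&(b<60)&(r>g+40),(235,160,280,200));cc=(st[0]+st[2]/2-.5,st[1]+st[3]/2-.5);print(cc,st,ray("top",*cc,.171))
```

```text
(np.float64(453.5), np.float64(192.5)) [432 173  44  40 412] [ 0.54771414 -0.01486269  0.171     ]
(np.float64(255.5), np.float64(177.5)) [247 169  18  18 136] [ 0.54937607 -0.015397    0.171     ]
```

>>> {"op": "send_rows", "data": {"moves": [[[-0.002, 0.03, -0.0076], [0, 0, 0], -1], [[-0.005, 0.08, -0.0076], [0, 0, 0], -1], [[-0.008, 0.13, -0.0076], [0, 0, 0], -1], [[-0.011, 0.18, -0.0076], [0, 0, 0], -1], [[-0.013, 0.21, -0.0076], [0, 0, 0], -1]]}}

```text
clock: 13.78
position: [0.5459, -0.021, 0.4014]
tcp_rot: [-0.002, 0.127, 0.992, -0.0]
contact_force: [-0.8, -0.3, -1.0]
finger_gap: 0.0313
```

>>> {"op": "send_rows", "data": {"moves": [[[0, 0.01, 0], [0, 0, 0], -1], [[0, 0.01, 0], [0, 0, 0], -1], [[0, 0.01, 0], [0, 0, 0], -1], [[0, 0.01, 0], [0, 0, 0], -1]]}}

```text
clock: 14.28
position: [0.5483, -0.016, 0.4038]
tcp_rot: [0.0, 0.13, 0.992, -0.0]
contact_force: [0.4, -0.4, -2.0]
finger_gap: 0.0314
```

Run:
```python
from h import *
s=sensors.state();print(tcp(s).round(4),s["dq"].round(3),s["finger_gap"],go([.549,-.0147,.405]))
im=cams.camera("scene");cv2.imwrite("pics/s11.png",cv2.resize(im[100:220,200:340,::-1],None,fx=5,fy=5,interpolation=cv2.INTER_CUBIC))
cv2.imwrite("pics/w11.png",cams.camera("wrist")[:,:,::-1])
T=tcp()
for h in (0,.08,.088,.148): print(proj("scene",[T[0,3],T[1,3],T[2,3]-.1917+h]))
print("hole",proj("scene",[.549,-.0147,.171]))
```

```text
[[-9.663e-01  2.573e-01  2.000e-04  5.483e-01]
 [ 2.573e-01  9.663e-01 -1.000e-04 -1.600e-02]
 [-2.000e-04 -0.000e+00 -1.000e+00  4.038e-01]
 [ 0.000e+00  0.000e+00  0.000e+00  1.000e+00]] [-0.004  0.    -0.004 -0.004 -0.002  0.001 -0.002] 0.03143734463809695 [-0.0003  0.0014 -0.0012]
[268.66374264 168.33690472]
[268.73129898 142.38978015]
[268.73834227 139.68458281]
[268.79295706 118.70806685]
hole [268.93821844 180.89342299]
```

View pics/s11.png

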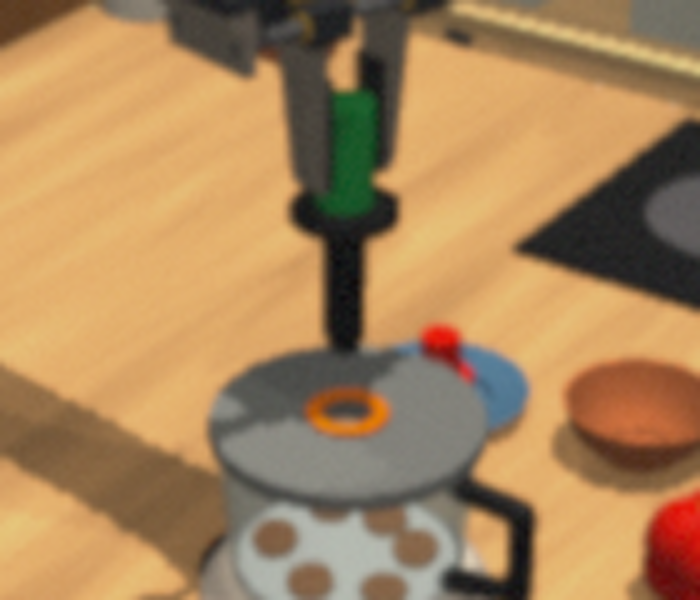

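View pics/w11.png

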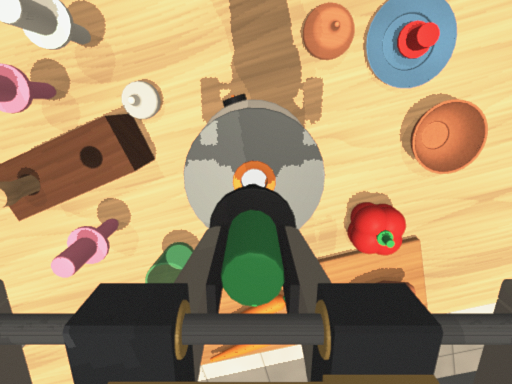

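>>> {"op": "send_rows", "data": {"moves": [[[-0.0007, 0.0015, 0.01], [0, 0, 0], -1], [[-0.0007, 0.0015, 0.022], [0, 0, 0], -1], [[-0.0007, 0.0015, 0.03], [0, 0, 0], -1], [[-0.0007, 0.0015, 0.03], [0, 0, 0], -1], [[-0.0007, 0.0015, 0.03], [0, 0, 0], -1]]}}

```text
clock: 15.0
position: [0.5499, -0.0133, 0.3738]
tcp_rot: [0.0, 0.129, 0.992, -0.0]
contact_force: [-0.1, -0.2, -2.0]
finger_gap: 0.0314
```

Run:
```python
from h import *
cams.camera("wrist")
s=sensors.state();print(tcp(s).round(4),s["contact_force"].round(2),s["torque"].round(3),s["finger_gap"],go([.5492,-.0147,.363]))
im=cams.camera("scene");cv2.imwrite("pics/s12.png",cv2.resize(im[120:200,220:320,::-1],None,fx=7,fy=7,interpolation=cv2.INTER_CUBIC))
cv2.imwrite("pics/w12.png",cv2.resize(cams.camera("wrist")[130:280,170:340,::-1],None,fx=4,fy=4))
```

```text
[[-9.669e-01  2.550e-01  6.000e-04  5.499e-01]
 [ 2.550e-01  9.669e-01  0.000e+00 -1.330e-02]
 [-6.000e-04  2.000e-04 -1.000e+00  3.740e-01]
 [ 0.000e+00  0.000e+00  0.000e+00  1.000e+00]] [ 0.44  0.28 -0.85] [-0.038  0.    -0.053] 0.031566572493512544 [ 0.0003 -0.0016  0.011 ]
```

View pics/s12.png

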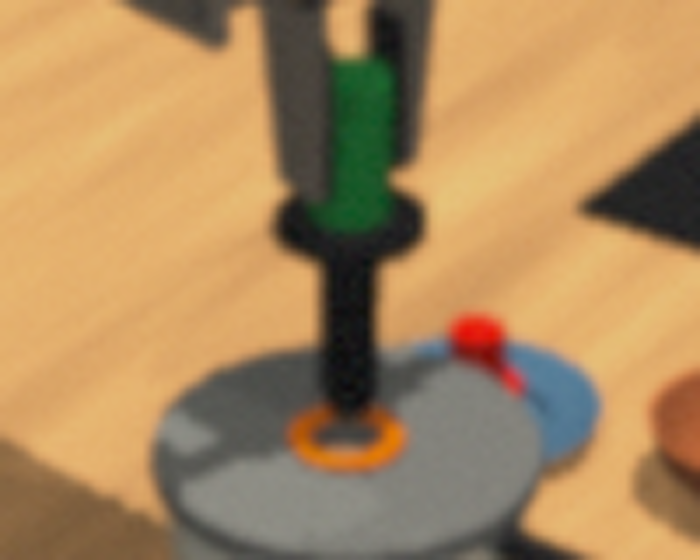

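View pics/w12.png

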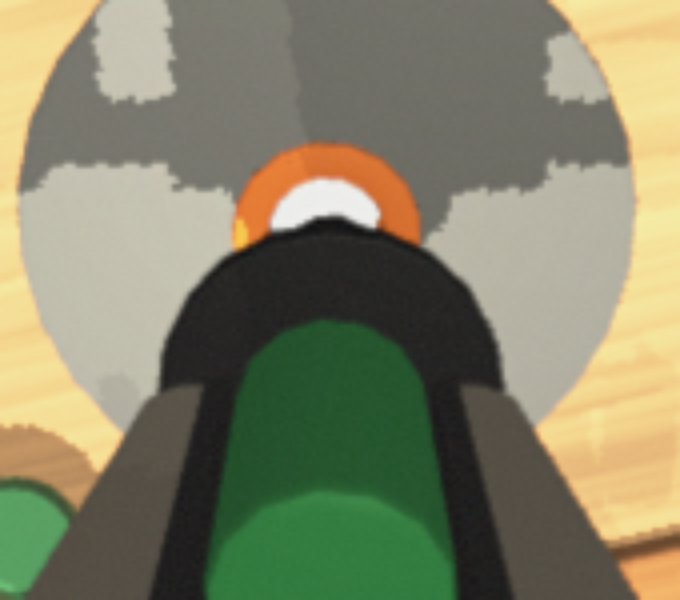

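>>> {"op": "send_rows", "data": {"moves": [[[0, -0.0009, 0.003], [0, 0, 0], -1], [[0, -0.0009, 0.007], [0, 0, 0], -1], [[0, -0.0009, 0.012], [0, 0, 0], -1], [[0, -0.0009, 0.016], [0, 0, 0], -1], [[0, -0.0009, 0.016], [0, 0, 0], -1]]}}

```text
clock: 15.78
position: [0.5493, -0.0141, 0.3572]
tcp_rot: [-0.0, 0.129, 0.992, -0.0]
contact_force: [-0.8, -0.6, -1.1]
finger_gap: 0.0316
```

Run:
```python
from h import *
s=sensors.state();print(tcp(s).round(4),s["contact_force"].round(2),s["torque"].round(3))
im=cams.camera("scene");cv2.imwrite("pics/s13.png",cv2.resize(im[120:200,220:320,::-1],None,fx=7,fy=7,interpolation=cv2.INTER_CUBIC))
```

```text
[[-9.670e-01  2.549e-01 -9.000e-04  5.493e-01]
 [ 2.549e-01  9.670e-01 -2.000e-04 -1.410e-02]
 [ 8.000e-04 -4.000e-04 -1.000e+00  3.572e-01]
 [ 0.000e+00  0.000e+00  0.000e+00  1.000e+00]] [-0.82 -0.57 -1.08] [ 0.043 -0.008  0.01 ]
```

View pics/s13.png

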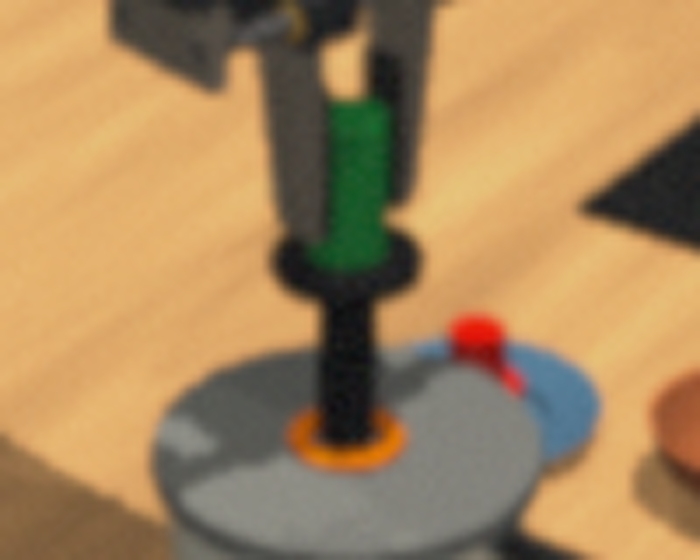

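>>> {"op": "send_rows", "data": {"moves": [[[0, 0, 0.005], [0, 0, 0], -1], [[0, 0, 0.01], [0, 0, 0], -1], [[0, 0, 0.015], [0, 0, 0], -1], [[0, 0, 0.015], [0, 0, 0], -1]]}}

```text
clock: 16.32
position: [0.5492, -0.0141, 0.3422]
tcp_rot: [-0.0, 0.129, 0.992, -0.0]
contact_force: [0.2, 0.4, -0.9]
finger_gap: 0.0315
```

>>> {"op": "send_rows", "data": {"moves": [[[0, 0, 0.008], [0, 0, 0], -1], [[0, 0, 0.016], [0, 0, 0], -1], [[0, 0, 0.024], [0, 0, 0], -1], [[0, 0, 0.032], [0, 0, 0], -1], [[0, 0, 0.032], [0, 0, 0], -1]]}}

```text
clock: 16.95
position: [0.5491, -0.014, 0.3099]
tcp_rot: [-0.001, 0.129, 0.992, -0.0]
contact_force: [0.5, 0.7, -1.7]
finger_gap: 0.0314
```

>>> {"op": "send_rows", "data": {"moves": [[[0, 0, 0.008], [0, 0, 0], -1], [[0, 0, 0.016], [0, 0, 0], -1], [[0, 0, 0.02], [0, 0, 0], -1], [[0, 0, 0.02], [0, 0, 0], -1]]}}

```text
clock: 17.45
position: [0.5493, -0.0141, 0.2903]
tcp_rot: [-0.0, 0.129, 0.992, -0.0]
contact_force: [0.2, 0.3, -1.3]
finger_gap: 0.0314
```

No side load; about 7.5 mm left by estimate.

>>> {"op": "send_rows", "data": {"moves": [[[0, 0, 0.003], [0, 0, 0], -1], [[0, 0, 0.006], [0, 0, 0], -1], [[0, 0, 0.006], [0, 0, 0], -1]]}}

```text
clock: 17.82
position: [0.5493, -0.0141, 0.2845]
tcp_rot: [-0.0, 0.129, 0.992, -0.0]
contact_force: [0.2, 0.3, -2.0]
finger_gap: 0.0315
```

>>> {"op": "send_rows", "data": {"moves": [[[0, 0, 0.001], [0, 0, 0], -1], [[0, 0, 0.0015], [0, 0, 0], -1], [[0, 0, 0.0015], [0, 0, 0], -1]]}}

```text
clock: 18.2
position: [0.5495, -0.0141, 0.2832]
tcp_rot: [0.0, 0.129, 0.992, 0.0]
contact_force: [0.2, 0.1, -1.7]
finger_gap: 0.0314
```

>>> {"op": "send_rows", "data": {"moves": [[[0, 0, 0.001], [0, 0, 0], -1], [[0, 0, 0.001], [0, 0, 0], -1]]}}

```text
clock: 18.45
position: [0.5496, -0.0141, 0.2828]
tcp_rot: [0.0, 0.129, 0.992, 0.0]
contact_force: [-1.1, 0.1, 4.6]
finger_gap: 0.0314
```

Run:
```python
from h import *
s=sensors.state();print(s["contact_force"].round(2),tcp(s)[:3,3])
im=cams.camera("scene");cv2.imwrite("pics/s14.png",cv2.resize(im[120:200,220:320,::-1],None,fx=7,fy=7,interpolation=cv2.INTER_CUBIC))
cv2.imwrite("pics/w14.png",cams.camera("wrist")[:,:,::-1])
```

```text
[-1.06  0.15  4.56] [ 0.54958642 -0.01412065  0.28275815]
```

View pics/s14.png

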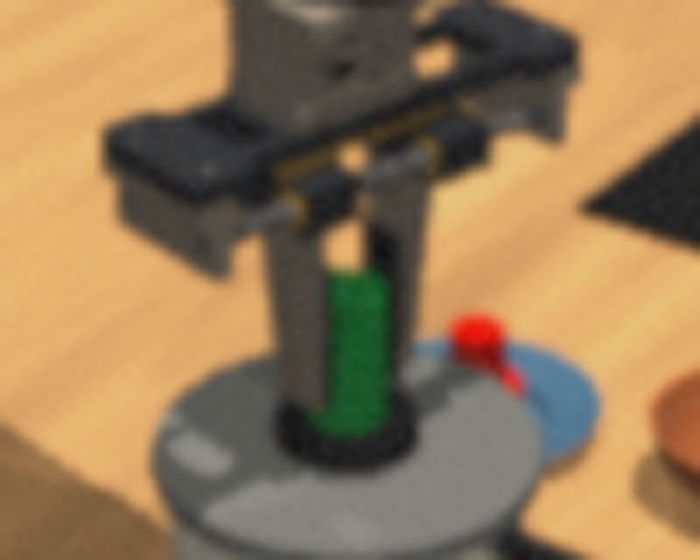

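Seated (4.6 N up, at the predicted height). Release and rise.

>>> {"op": "send_rows", "data": {"moves": [[[0, 0, 0], [0, 0, 0], -0.2], [[0, 0, 0], [0, 0, 0], 0], [[0, 0, 0], [0, 0, 0], 0.2], [[0, 0, 0], [0, 0, 0], 0.4], [[0, 0, 0], [0, 0, 0], 0.4]]}}

```text
clock: 19.18
position: [0.5495, -0.0141, 0.2821]
tcp_rot: [0.0, 0.129, 0.992, -0.0]
contact_force: [0.3, 0.1, 0.4]
finger_gap: 0.0643
```

>>> {"op": "send_rows", "data": {"moves": [[[0, 0, -0.01], [0, 0, 0], 0.4], [[0, 0, -0.04], [0, 0, 0], 0.4], [[0, 0, -0.08], [0, 0, 0], 0.4], [[0, 0, -0.12], [0, 0, 0], 0.4], [[0, 0, -0.14], [0, 0, 0], 0.4]]}}

```text
clock: 19.8
position: [0.5499, -0.0144, 0.4253]
tcp_rot: [0.002, 0.129, 0.992, 0.001]
contact_force: [0.4, 0.4, -0.7]
finger_gap: 0.0645
```

>>> {"op": "send_rows", "data": {"moves": [[[0.03, 0, 0], [0, 0, 0], 0.4], [[0.07, 0, 0], [0, 0, 0], 0.4], [[0.1, 0, 0], [0, 0, 0], 0.4], [[0.1, 0, 0], [0, 0, 0], 0.4]]}}

```text
clock: 20.3
position: [0.4517, 0.0117, 0.4232]
tcp_rot: [0.001, 0.128, 0.992, 0.001]
contact_force: [-0.3, -0.9, -0.5]
finger_gap: 0.0644
```

Run:
```python
from h import *
im=cams.camera("scene");cv2.imwrite("pics/s15.png",cv2.resize(im[120:280,140:380,::-1],None,fx=3.3,fy=3.3,interpolation=cv2.INTER_CUBIC))
cv2.imwrite("pics/w15.png",cams.camera("wrist")[:,:,::-1])
cv2.imwrite("pics/t15.png",cams.camera("top")[:,:,::-1])
s=sensors.state();print(s["clock"],s["contact_force"],tcp(s)[:3,3])
print("pred", (np.array(proj("scene",[.549,-.0147,.239]))-[140,120])*3.3,(np.array(proj("scene",[.549,-.0147,.175]))-[140,120])*3.3)
```

```text
20.45 [ 0.57327212  0.59024665 -0.0311059 ] [0.4535613  0.01111398 0.42276426]
pred [425.70978835 131.32220455] [425.50832261 196.97221258]
```

View pics/s15.png

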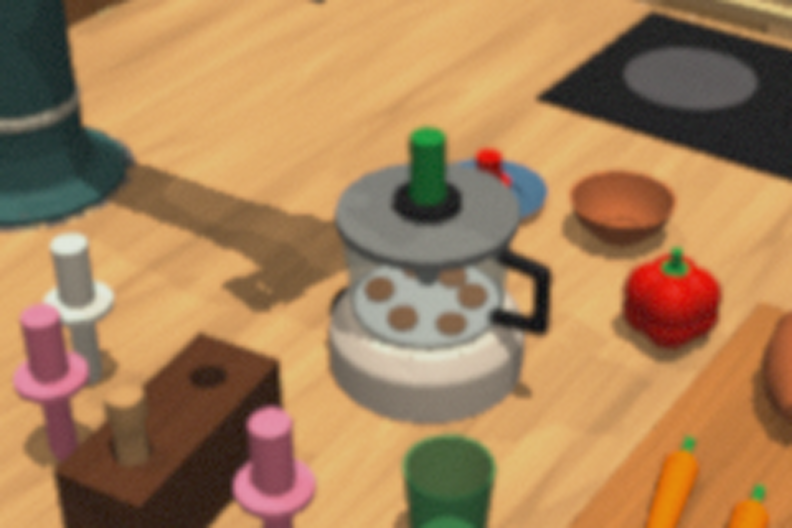

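View pics/w15.png

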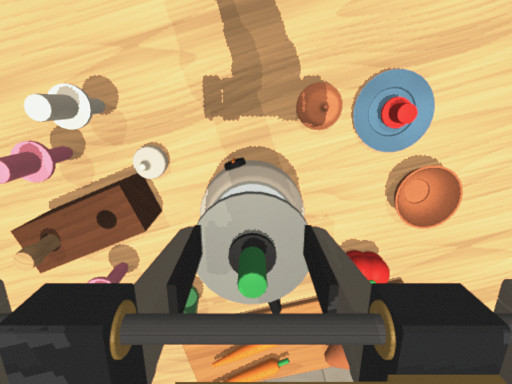

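View pics/t15.png

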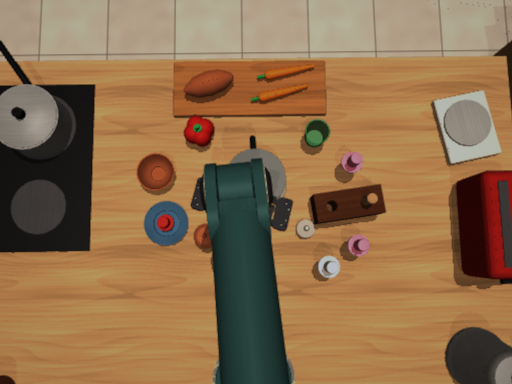

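The tamper stands upright with its collar on the rim (scene crop (428,200)). The plug stands on the saucer (top view (166,222)), and the bystanders are where they were.

```bash
python3 -c "
from bench import ticket,sensors
print(ticket.sign_off(), sensors.state()['clock'])"
```

```text
the job is handed in; nothing more can be done
the job is handed in; nothing more can be done
```

The job is done and handed in at about 20.5 s of the 64 s allowed. The red plug stands on the blue saucer. The green-handled tamper is in the lid hole with its collar on the orange rim.

**Plug:** it lifted out freely and touched down on the saucer at about 6 N. After release it stayed upright in the level middle of the saucer.

**Tamper:** it went through the hole with no side load. It seated at about 4.6 N, with the gripper within 0.1 mm of the height I had worked out.

**Last checks:** the final pictures show the tamper upright, its top within about 1 mm of where it should be. The other things, including the pink and white look-alikes, looked unmoved, though the arm hid the onion and part of the processor in the last top view. The gripper is open, clear of everything and reads no contact force.

**Disagreements:** the top and wrist cameras differed by 1–3 mm on some positions, within or slightly over the stated calibration, so I centred the tamper over the hole by eye from the pictures. One wrist estimate of the hole was clipped at the picture edge, and I left it out.

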